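# Blow off the seat, slide the cast's plate onto its pin and hold it home

### The arm

A 6-joint arm with a two-finger parallel gripper is mounted at the origin on a cart in front of the work surface, level with it; the furniture and walls round the work are solid. World frame = base frame: x ahead of the robot, y to its left, z up, the work surface at z = 0. Lengths are in mm, angles in rad, forces in N, time in s.
With the tool pointing down it reaches from about 325 to 775 mm from the base axis. Payload 5.5 kg.
Tool frame: the origin (TCP) lies at the very end of the fingers, on their centre line; the grasp point (between the pads) lies 19 mm behind it; z points along the fingers, y is the line along which they close (so a half turn about z gives the same grasp; the last joint's range is limited). The gripper opens to 85 mm and grips with 20 to 120 N. Pads are 22 mm wide; open, the fingers measure 114 mm over their backs; the gripper's body (76 mm by 85 mm) begins 54 mm behind the grasp point. The pads swing forward as they close: fully open they stand 13 mm farther back than shut.
Start: joints at [1.061, 0.091, 1.231, -0, 1.82, -0.057], TCP at [262.497, 539.548, 231.275] pointing down, gripper open.
Joint ranges: [-2.87, 2.87], [-0.86, 2.18], [0.17, 2.46], [-1.51, 4.65], [0.06, 2.69], [-2.65, 2.65]. Speed limits (rad/s): [2.57, 2.57, 3.01, 3.14, 3.14, 3.14].

### API

Orientations are given as a 3x3 rotation matrix whose columns are the frame's x, y, z axes.
In Python, from rig import manip, cams, monitor gives the robot as it stands (manip), with the cameras (cams) and the readings (monitor).
- The arm moves only by the tool run_rows, called after "Emit:" as name(argument=value, ...) on one line, values as JSON. Schema: {"type":"object","properties":{"steps":{"type":"string"},"squeeze":{"type":"number"},"only":{"type":"string"},"quiet":{"type":"boolean"},"lines":{"type":"string"}},"required":["steps"],"additionalProperties":false}. steps is a string of 1 to 10 rows, parted by a bar, with the numbers parted by commas; each row has 7 numbers: the finger opening in mm, then dx, dy, dz in mm, then a rotation vector rx, ry, rz in rad; each row is the pose to reach, as a shift and turn from the pose commanded when the call began, along the tool's axes at that moment; what a row does not reach only later rows make up. A row lasts 1/12 s, in which the tool goes at most 41.7 mm and 0.125 rad, less where a joint would pass 70% of its speed; a pose out of reach is approached as far as the arm can. The fingers move at their own pace and stop on an object; squeeze is the grip in N (left out, the last holds). Time passes only in rows, so rows that do not move let the fingers close. The tool returns the time, the measured TCP pose, the force, the opening and the grip force at its end. only (a regular expression) keeps the lines of the reply that match it, lines (a string "A,B") keeps lines A to B, and quiet returns only ok. Input that does not fit is refused with a message, and nothing moves.
- monitor.sense(): the state, without advancing time (a new reading comes with each control period).
- cams.grab_frame(name): name is "side" or "top"; returns a dict with "pixels" (400x640x3 uint8, red, green, blue), "fx", "fy", "cx", "cy" (pixels), "R" (3x3) and "t" (3): a world point X has camera coordinates R X + t. Camera axes: x right, y down, z forward; pixel columns grow to the right and rows downward; lengths in mm; the calibration is good to about 2 mm. A picture is of the moment at which its call begins. There is no depth.
- manip.finish_job(): hands the job in; it is judged then, once.
The state is a dict: "t": time; "joint_positions": joint angles; "joint_velocities": joint speeds; "joint_torque": joint torques, N m; "tool_pos": TCP position; "tool_rot": TCP orientation; "ft_force": force on the tool from outside, world axes, zero at the start; "ft_torque": the same for the moment, N m; "opening": finger opening in mm; "finger_force": force on a finger pad.
Only numpy, scipy, OpenCV 4.12 (cv2) and the standard library are available. Lean on these libraries where they do the work, as an engineer would, in place of code of your own. Each camera call takes 0.05 s, during which the arm holds its last target. There are 200 camera calls.

### The job

Clear dust from the seating jig by pressing its blow-off plunger all the way down to its stop and letting it come back up; after that take the dark grey model plate with the small cast on it, slide it over the jig's locating pin, square with the platen (either way round), until it drops on. Press it fully home against the spring platen and finish with the gripper still holding it pressed down, leaving the other things on the bench where they are.

Things in the scene. Friction and masses are not known exactly. Their poses are not given: they have to be found in the camera images.
- model_plate: dark grey slab 68 (its x) x 52 (its y) x 20 mm, flat on the bench, left, a small stone jaw cast (56 along x, 43 along y, 22 high) fixed on top; 0.2 to 0.3 kg. Origin: centre of the slab's underside, z up. In the underside, at its centre, a blind round hole 14 mm across, 16 mm deep, takes the jig's pin. Grip the slab across its 52 mm; the cast is narrower there
- jig: seating jig fixed on the bench, right: base 200 (x) x 110 (y) x 12 mm, a block with a spring platen (70 along x, 50 along y) and, 95 mm from the pin along the jig's -x (toward the robot), the blow-off plunger. Origin: on the bench under the pin, at the platen centre. Platen top 45 mm above the bench when up, 40 pressed home. Seated, the plate's x lies along the jig's x, either way
- pin_tip (a point): top of the jig's upright fixed steel locating pin, 10 mm across with a tapered tip, 54 mm above the bench; it stands 9 mm above the platen when the platen is up, 14 mm when it is pressed home. The plate hides it as it comes over
- hole_mouth (a point): centre of the hole in the plate's underside (same point as the plate's origin)
- plunger_top (a point): centre of the top of the blow-off plunger's black round head, 28 mm across, 68 mm above the bench when up; it moves down with the head
- blow_plunger (a joint): stroke of the blow-off plunger, m: 0 up, 0.008 at its stop; its spring takes 3 N to start and 7 N at the stop, and lifts it when let go
- platen (a joint): stroke of the spring-loaded platen, m: 0 up, 0.005 pressed home on its stop; its spring takes 6 N to start (the plate's weight alone does not move it) and 11 N at the stop, and lifts it when let go
- box_top (a point): middle of the top of the big pale equipment box that stands fixed on the bench between plate and jig: 250 mm high, from 0.32 to 0.67 m ahead of the robot and up to 0.2 m to either side of this point. Carry the plate over its near part: at x above 0.66 m a lamp arm and a shelf edge (0.39 m high and more) stand behind it
- stain_vial_1: stain vial (brown glass, black cap), 22x22x42 mm; a bystander, to be left where it is. Origin: centre of its underside
- stain_vial_3: stain vial (brown glass, black cap), 22x22x42 mm; a bystander, to be left where it is. Origin: centre of its underside
- bare_cast: bare stone cast of a jaw, with no plate under it, 65x72x30 mm; a bystander, to be left where it is. Origin: centre of its underside
- round_tray: flat round ceramic tray, 64 mm across, 7 mm high; a bystander, to be left where it is. Origin: centre of its underside
- bottle: white bottle, 42 mm across, 100 mm high; a bystander, to be left where it is. Origin: centre of its underside
- powder_a: white powder vial, 16 mm across, 46 mm high; a bystander, to be left where it is. Origin: centre of its underside
- powder_b: white powder vial, 16 mm across, 46 mm high; a bystander, to be left where it is. Origin: centre of its underside

How it is judged (in metres and radians):
On the way, in this order (a step that is already met when the one before it is completed fails the run):
1. the blow-off plunger is pressed down to its stop (7 of 8 mm) while the plate is still away from the pin (value of joint blow_plunger above 0.007 m and horizontal distance between hole_mouth and pin_tip above 0.1 m), for 0.05 s.
2. the plunger has come back up, the plate still away from the pin (value of joint blow_plunger below 0.0015 m and horizontal distance between hole_mouth and pin_tip above 0.1 m), for 0.1 s.
3. the plate has dropped onto the locating pin (horizontal distance between hole_mouth and pin_tip below 0.004 m and z of pin_tip in the frame of model_plate above 0.006 m), for 0.1 s.
At the end, for the whole second after the job is handed in: The plate is on the pin (hole within 4 mm of the pin's axis, pin at least 11 mm into it), level within 0.08 rad, square with the jig within 0.15 rad (either way round), the platen pressed at least 4 of its 5 mm by the plate with the fingers still on the plate, the plunger up (horizontal distance between hole_mouth and pin_tip below 0.004 m and z of pin_tip in the frame of model_plate above 0.011 m and value of joint platen above 0.004 m and angle between model_plate's own z axis and vertical below 0.08 rad and angle between the x axis of model_plate and the x axis of jig, either way round below 0.15 rad and contact force between the fingers and model_plate above 2 N and contact force between model_plate and platen above 4 N and value of joint blow_plunger below 0.0015 m); the arm keeps its last pose, push and grip.
It fails at once if a bystander is moved more than 20 mm (distance of any of stain_vial_1, stain_vial_3, bare_cast, round_tray, bottle, powder_a, powder_b from where it was at the start of the episode above 0.02 m).
It also fails if it takes over 72 s, if anything falls off the work surface, if the arm or the gripper's body presses on something with over 40 N, if the wrist force passes 120 N, or if a joint passes its speed limit or range.

## Working session

There is one attempt and no reset: what is moved stays moved. The work goes in short steps, Python scripts to look and compute and a tool call to move; the robot and the scene stay as the last step left them, time stands still between calls to the robot, and variables do not carry over. Pictures are saved under pics/ and viewed, at most 10 in all, crops included, and the job is handed in when it is done.

```bash
ls; mkdir -p pics
```

Run:
```python
from rig import manip, cams, monitor
import cv2,pickle
d={}
for n in("side","top"):
    f=cams.grab_frame(n);d[n]=f
    cv2.imwrite(f"pics/{n}0.png",f["pixels"][:,:,::-1])
    print(n,f["fx"],f["fy"],f["cx"],f["cy"],f["R"],f["t"])
pickle.dump(d,open("f0.pkl","wb"))
s=monitor.sense();print(s)
```

```text
pics
rig.py
side 454.99242923244833 454.99242923244833 321.8390379382684 202.46336899896093 [[ 0.96468154 -0.2631171  -0.01260644]
 [-0.18464127 -0.64127808 -0.74476173]
 [ 0.18787531  0.72078556 -0.6672114 ]] [-507.32990945  204.23809103 1560.00561768]
top 500.69998562685663 500.69998562685663 318.73954468093547 198.51801731373106 [[-0.43137257 -0.90217262 -0.00150762]
 [-0.83949307  0.40201332 -0.36556349]
 [ 0.33040745 -0.15642843 -0.93078519]] [ 221.3848953   499.14124083 1662.66353395]
{'t': 0.1, 'joint_positions': array([ 1.06129189e+00,  9.17852198e-02,  1.23177700e+00,  2.39330187e-05,
        1.81979628e+00, -5.67184403e-02]), 'joint_velocities': array([ 0.00066867, -0.00138336, -0.00360107,  0.00094692, -0.00061044,
        0.00070724]), 'joint_torque': array([ 2.75224505e-03, -4.60208237e+01, -4.19220793e+01, -2.35995867e-04,
        1.05008544e-02, -9.71742196e-06]), 'tool_pos': array([262.36377448, 539.31472293, 230.2564366 ]), 'tool_rot': array([[-8.99234315e-01,  4.37466422e-01, -8.81531648e-04],
       [ 4.37467292e-01,  8.99233021e-01, -1.53024766e-03],
       [ 1.23270398e-04, -1.76169247e-03, -9.99998441e-01]]), 'ft_force': array([-0.40681517, -0.71950526,  0.13479344]), 'ft_torque': array([-0.00037302,  0.00832423, -0.02567028]), 'finger_force': 0.0, 'opening': 85.36826316225549}
```

View pics/side0.png

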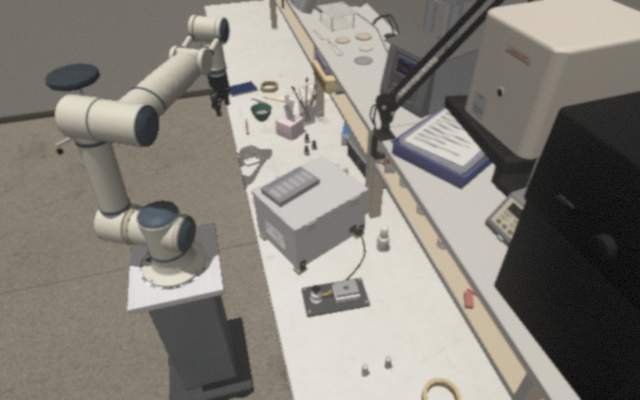

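View pics/top0.png

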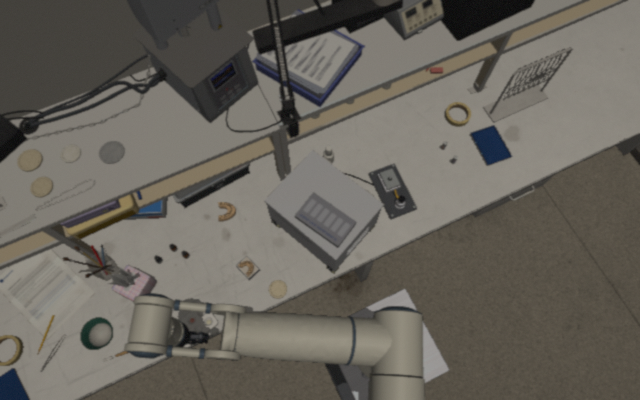

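The side view shows the jig at about (336,296), with the plunger at (316,292) and the platen at (346,288). The box is at (310,210). In the top view the plate with its cast is at (248,268), the jig at (393,190) and the plunger at (400,202). The bare cast is at (227,211) and the tray at (278,289). Next I'll zoom in and cast rays.

Create h.py:
```python
import numpy as np,cv2,pickle
def ray(f,u,v):
    R,t=np.array(f["R"]),np.array(f["t"]);C=-R.T@t
    return C,R.T@np.array([(u-f["cx"])/f["fx"],(v-f["cy"])/f["fy"],1])
def onz(f,u,v,z):
    C,d=ray(f,u,v);return C+d*(z-C[2])/d[2]
def tri(f1,p1,f2,p2):
    (a,d),(b,e)=ray(f1,*p1),ray(f2,*p2)
    s=np.linalg.lstsq(np.c_[d,-e],b-a,rcond=None)[0]
    P,Q=a+s[0]*d,b+s[1]*e;return (P+Q)/2,np.linalg.norm(P-Q)
def proj(f,X):
    c=np.array(f["R"])@X+np.array(f["t"]);return np.array([f["fx"]*c[0]/c[2]+f["cx"],f["fy"]*c[1]/c[2]+f["cy"]])
def crop(f,u,v,w,h,s):
    u,v=int(u),int(v);return cv2.resize(f["pixels"][v-h//2:v+h//2,u-w//2:u+w//2,::-1],None,fx=s,fy=s,interpolation=cv2.INTER_CUBIC)
```

Run:
```python
from h import *
d=pickle.load(open("f0.pkl","rb"));T,S=d["top"],d["side"]
np.set_printoptions(precision=1,suppress=True)
P=onz(T,248,268,20);q=proj(S,P);print("plate",P,q)
print("jig",onz(T,393,190,12),"plunger",onz(T,400,202,68),tri(T,(400,202),S,(316,289)))
m=np.vstack([np.hstack([crop(T,248,268,50,36,8),crop(T,392,190,50,36,8)]),np.hstack([crop(S,*q,50,36,8),crop(S,336,294,80,57,5)[:288]])])
print(q.astype(int)-[25,18]);cv2.imwrite("pics/m0.png",m)
```

```text
plate [444.2 305.9  20. ] [282.6 180.6]
jig [ 486.8 -292.8   12. ] plunger [ 418.5 -275.1   68. ] (array([ 427.6, -281.1,   49.3]), np.float64(7.7343867656914425))Traceback (most recent call last):
  File "<stdin>", line 6, in <module>
    return _nx.concatenate(arrs, 1, dtype=dtype, casting=casting)
           ~~~~~~~~~~~~~~~^^^^^^^^^^^^^^^^^^^^^^^^^^^^^^^^^^^^^^^
ValueError: all the input array dimensions except for the concatenation axis must match exactly, but along dimension 0, the array at index 0 has size 288 and the array at index 1 has size 280
```

Run:
```python
from h import *
d=pickle.load(open("f0.pkl","rb"));T,S=d["top"],d["side"]
m=np.vstack([np.hstack([crop(T,248,268,50,36,8),crop(T,392,190,50,36,8)]),np.hstack([crop(S,282,180,50,36,8),crop(S,336,294,80,58,5)[:288,:]if 0 else cv2.resize(crop(S,336,294,80,58,5),(400,288))])])
cv2.imwrite("pics/m0.png",m)
```

```text
(no output)
```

View pics/m0.png

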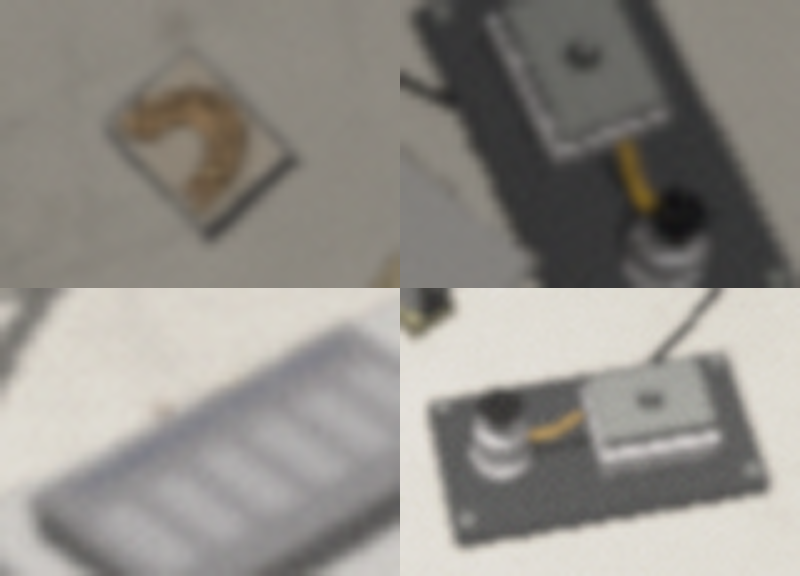

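The top crop shows the slab outline corners at roughly (236,265), (246,255), (260,269) and (249,278) px. The pin is at about (389.5,178) in top and (345.7,286) in side. The plunger head is at about (401.5,198) in top and (315.5,288) in side. The plate is hidden behind the box in the side view.

Run:
```python
from h import *
np.set_printoptions(precision=1,suppress=True)
d=pickle.load(open("f0.pkl","rb"));T,S=d["top"],d["side"]
o8=lambda o,p:(o[0]+(p[0]+.5)/8-.5,o[1]+(p[1]+.5)/8-.5)
print("cam",ray(T,0,0)[0],ray(S,0,0)[0])
# dark blobs: plunger head & pin
def blob(f,c,r,th):
    g=f["pixels"].max(2).astype(float);u,v=map(int,c);yy,xx=np.mgrid[v-r:v+r+1,u-r:u+r+1]
    w=np.clip(th-g[v-r:v+r+1,u-r:u+r+1],0,None)
    return (xx*w).sum()/w.sum(),(yy*w).sum()/w.sum(),(w>0).sum()
for n,t,s,r,th1,th2 in(("pin",(390,178),(346,286),3,80,110),("plg",(402,198),(316,287),4,40,45)):
    a=blob(T,t,r,th1);b=blob(S,s,r,th2);X=tri(T,a[:2],S,b[:2]);print(n,a,b,X)
    z=54 if n=="pin" else 68
    print(onz(T,*a[:2],z),onz(S,*b[:2],z))
# platen top corners in top view
C=[o8((223,250),p) for p in((107,122),(187,45),(296,150),(206,222))]
W=[onz(T,*c,20) for c in C];print(np.array(C));print(np.array(W))
print("sides",[np.linalg.norm(W[i]-W[i-1]) for i in range(4)],np.mean(W,0))
# base outline of jig: dark mask
for f,c,n in((T,(392,190),"T"),(S,(336,296),"S")):
    g=f["pixels"].max(2);print(n,g[int(c[1])-14:int(c[1])+16:3,int(c[0])-40:int(c[0])+40:5])
u=slice(250,286);print(T["pixels"].max(2)[252:284,232:264])
```

```text
cam [ -34.8  259.2 1730.4] [  234.  -1126.9  1186.6]
pin (np.float64(389.15315315315314), np.float64(178.81981981981983), np.int64(10)) (np.float64(346.3333333333333), np.float64(287.0), np.int64(2)) (array([ 524.7, -292.3,   40.6]), np.float64(2.6881251233256163))
[ 518.9 -287.9   54. ] [ 522.7 -301.7   54. ]
 ** On entry to DLASCL parameter number  4 had an illegal value
 ** On entry to DLASCL parameter number  4 had an illegal value
 ** On entry to DLASCL parameter number  4 had an illegal value
 ** On entry to DLASCL parameter number  4 had an illegal value
 ** On entry to DLASCL parameter number  5 had an illegal value
 ** On entry to DLASCL parameter number  4 had an illegal value<stdin>:10: RuntimeWarning: invalid value encountered in scalar divide
Traceback (most recent call last):
  File "h.py", line 9, in tri
    s=np.linalg.lstsq(np.c_[d,-e],b-a,rcond=None)[0]
      ~~~~~~~~~~~~~~~^^^^^^^^^^^^^^^^^^^^^^^^^^^^
numpy.linalg.LinAlgError: SVD did not converge in Linear Least Squares
```

Run:
```python
from h import *
from rig import manip, cams, monitor
np.set_printoptions(precision=1,suppress=True,linewidth=250)
d={}
for n in("top","side"):
    fs=[cams.grab_frame(n) for _ in range(6)];f=dict(fs[0]);f["pixels"]=np.mean([x["pixels"] for x in fs],0).round().astype(np.uint8);d[n]=f
pickle.dump(d,open("f1.pkl","wb"));T,S=d["top"],d["side"]
print(T["pixels"][254:284,234:263].max(2))
print(T["pixels"][168:212,376:412].max(2))
print(S["pixels"][276:304,306:364].max(2))
```

```text
[[141 142 141 141 141 141 141 139 136 133 130 131 133 137 141 142 142 142 141 141 141 141 142 142 142 141 142 141 141]
 [141 141 140 141 142 141 141 140 138 135 133 131 130 134 140 143 144 143 142 142 142 142 142 142 142 142 142 142 142]
 [140 140 140 140 140 140 140 140 139 137 133 127 125 126 134 141 143 143 143 142 142 143 142 142 142 142 143 143 142]
 [140 140 140 140 140 140 140 140 139 135 130 130 133 129 128 133 139 142 142 143 142 143 142 142 142 142 142 142 143]
 [138 139 140 139 140 140 141 139 134 130 131 137 140 138 132 127 132 138 141 142 142 142 142 142 142 142 142 143 143]
 [137 138 140 141 141 141 139 132 126 132 138 140 139 139 136 128 123 130 137 141 142 142 142 142 142 142 142 142 142]
 [139 141 141 142 142 137 128 120 128 134 136 132 127 125 129 127 120 116 129 139 141 142 143 142 142 142 141 142 141]
 [142 142 142 141 136 126 117 124 130 124 117 109 107 107 106 108 114 113 120 131 138 142 142 142 141 141 141 141 141]
 [142 142 140 135 124 111 108 120 119 112 105  97 102 106  97  94 103 108 111 119 131 139 141 141 141 142 141 141 141]
 [140 140 134 126 118 109 103
[... 2154 characters left out ...]
 141 143 143 143 140 139 141 143 143 142 142 141 141 141 140 140 140 140 139]
 [135 136 137 139 139 139 139 140 141 142 142 144 143 143 143 143 144 143 142 142 142 141 140 140 140 139 140 140 140]
 [136 139 140 141 141 141 140 140 142 142 143 143 143 144 144 143 143 143 143 142 141 141 140 140 139 139 140 140 141]]
[[136 132 126 ... 142 142 141]
 [116 103  88 ... 142 142 142]
 [ 79  68  60 ... 141 142 142]
 ...
 [131 130 124 ...  56  56  56]
 [130 125 109 ...  55  57  63]
 [128 114  90 ...  64  78  94]]
[[225 225 225 ... 217 220 220]
 [225 225 224 ... 203 214 218]
 [225 225 225 ... 182 206 218]
 ...
 [ 94  93  94 ...  95  96  99]
 [ 96  94  94 ...  95  95  97]
 [ 95  92  96 ...  94  95  95]]
```

Create meas.py:
```python
from h import *
import sys
np.set_printoptions(precision=1,suppress=True,linewidth=250,threshold=100000)
def contour(f,x0,y0,w,h,th,s=8):
    g=cv2.resize(f["pixels"][y0:y0+h,x0:x0+w].max(2),None,fx=s,fy=s,interpolation=cv2.INTER_CUBIC)
    c=max(cv2.findContours((g<th).astype(np.uint8),cv2.RETR_EXTERNAL,cv2.CHAIN_APPROX_NONE)[0],key=cv2.contourArea)[:,0]
    return (c+.5)/s-.5+[x0,y0]
def sides(c,img_corners,planes,f,trim=.2):
    out=[]
    for i in range(4):
        a,b=np.array(img_corners[i],float),np.array(img_corners[(i+1)%4],float);e=b-a;L=np.linalg.norm(e);e/=L
        s=(c-a)@e/L;n=(c-a)@np.array([-e[1],e[0]])
        k=c[(s>trim)&(s<1-trim)&(abs(n)<1.5)]
        W=np.array([onz(f,*p,planes[i])[:2] for p in k]);vx,vy,x,y=cv2.fitLine(W.astype(np.float32),cv2.DIST_HUBER,0,.01,.01).ravel()
        out.append((np.array([x,y]),np.array([vx,vy])))
    return out
def inter(l,m):
    s=np.linalg.solve(np.c_[l[1],-m[1]],m[0]-l[0]);return l[0]+s[0]*l[1]
def rect(L):
    P=np.array([inter(L[i-1],L[i]) for i in range(4)]);
    print("corners",P.tolist(),"sides",[round(float(np.linalg.norm(P[(i+1)%4]-P[i])),1) for i in range(4)],"ang",[round(float(np.degrees(np.arctan2(*l[1][::-1]))),1) for l in L],"ctr",P.mean(0));return P
```

Run:
```python
from meas import *
d=pickle.load(open("f1.pkl","rb"));T,S=d["top"],d["side"]
for th in(128,132):
    c=contour(T,228,246,38,40,th)
    bc=[(235.5,266),(245.3,255),(260,269),(249,280)]
    rect(sides(c,bc,[20,20,0,0],T))
print(T["pixels"][172:204,378:408].max(2))
print(S["pixels"][280:300,308:362].max(2))
```

```text
corners [[475.5599670410156, 346.4300842285156], [487.6687927246094, 292.85516357421875], [425.2922058105469, 268.6771545410156], [405.33282470703125, 319.97308349609375]] sides [54.9, 66.9, 55.0, 75.0] ang [-77.3, 21.2, -68.7, 20.6] ctr [448.5 307. ]
corners [[475.7129821777344, 347.0102233886719], [490.81207275390625, 291.12225341796875], [424.5374450683594, 268.6655578613281], [404.5033874511719, 320.5745849609375]] sides [57.9, 70.0, 55.6, 76.0] ang [-74.9, 18.7, -68.9, 20.4] ctr [448.9 306.8]
[[ 55  60  74  85  93  97 101 103 104 104 106 106 105 105 105  97  77  60  56  56  79 117 137 141 142 142 142 142 141 141]
 [ 72  72  85  97 102 103 103 103 104 104 105 105 105 105 106 102  88  67  56  54  65  98 128 139 142 142 142 142 141 140]
 [ 99  90  82  94 102 104 103 103 104 104 105 105 105 105 106 105  98  78  60  54  56  79 118 137 141 142 142 142 141 141]
 [ 95  95  80  89 100 104 103 103 104 104 104 103 103 105 106 105 102  88  68  56  54  65  98 128 140 142 142 142 141 142]
 [ 79 102  89  85  96 102 103 103 104 102  97  96 100 102 104 105 105  97  78  60  54  56  80 117 136 141
[... 7020 characters left out ...]
4 199 199 193 185 174 166 157 137 113  99]
 [ 95 113 136 146 146 152 162 164 162 153 141 126 115 106  91  79  77  79  80  78  82  87  86  86  89  94 118 149 168 167 160 165 180 192 195 192 189 188 194 197 192 184 176 169 164 162 160 152 144 135 126 113 100  96]
 [ 96 118 148 156 147 141 140 140 138 133 127 122 119 111  96  84  82  86  88  89  89  92  92  92  94  94 109 140 176 192 191 188 192 194 193 187 179 171 165 161 157 152 145 138 134 132 133 130 124 119 111 102  95  94]
 [ 96 113 141 160 158 148 142 138 135 133 130 130 130 121 104  90  90  92  93  92  92  92  93  93  92  92 102 130 164 183 180 173 165 161 158 154 147 142 134 130 129 126 123 119 118 117 119 116 110 103  98  92  93  93]]
```

Run:
```python
from meas import *
d=pickle.load(open("f1.pkl","rb"));T,S=d["top"],d["side"]
def blob(f,x0,x1,y0,y1,th):
    g=f["pixels"].max(2).astype(float)[y0:y1,x0:x1];yy,xx=np.mgrid[y0:y1,x0:x1];w=np.clip(th-g,0,None)
    return (xx*w).sum()/w.sum(),(yy*w).sum()/w.sum()
a=blob(T,385,394,174,183,100);b=blob(S,341,352,283,292,155);print("pin",a,b,tri(T,a,S,b),onz(T,*a,49),onz(S,*b,49))
a=blob(T,395,406,192,203,42)
# head: top view dark incl. side; side view
b=blob(S,310,322,284,293,78);print("plg",a,b,tri(T,a,S,b),onz(T,*a,64),onz(S,*b,64))
def edge(f,p,q,th,z,flip=1):
    p,q=np.array(p,float),np.array(q,float);e=(q-p)/np.linalg.norm(q-p);n=np.array([-e[1],e[0]])
    g=f["pixels"].max(2).astype(np.float32);pts=[]
    for s in np.linspace(0,1,25):
        c=p+s*(q-p);r=np.arange(-3,3.01,.1);X=c+r[:,None]*n
        v=cv2.remap(g,X[:,0:1].astype(np.float32),X[:,1:2].astype(np.float32),cv2.INTER_LINEAR).ravel()
        k=np.argmax(abs(np.gradient(cv2.GaussianBlur(v[:,None],(1,9),0).ravel()))[5:-5])+5;pts.append(onz(f,*X[k],z)[:2])
    vx,vy,x,y=cv2.fitLine(np.array(pts,np.float32),cv2.DIST_HUBER,0,.01,.01).ravel();return np.array([x,y]),np.array([vx,vy])
A=lambda l:round(float(np.degrees(np.arctan(l[1][1]/l[1][0]))),1)
l=edge(T,(399,172),(412,200),100,12);print("base right T",A(l),l)
l=edge(T,(394,172),(400,183),80,45);print("platen right T",A(l),l)
l=edge(S,(340,281),(352,279.3),80,45);print("platen far S",A(l),l)
l=edge(S,(310,285.5),(355,278),80,12);
l=edge(S,(315,313),(360,306),150,0);print("base near S",A(l))
```

```text
pin (np.float64(389.1758241758242), np.float64(178.6791208791209)) (np.float64(345.635499207607), np.float64(287.16323296354994)) (array([ 523.6, -292.4,   41.2]), np.float64(0.091790696363756)) [ 521.  -289.9   49. ] [ 521.7 -298.1   49. ]
plg (np.float64(401.4618644067797), np.float64(198.44703389830508)) (np.float64(315.82462686567163), np.float64(288.6529850746269)) (array([ 429.3, -288.3,   62.3]), np.float64(0.666944096516889)) [ 429.2 -287.7   64. ] [ 428.7 -289.6   64. ]
base right T -2.8 (array([ 481.7, -343.3], dtype=float32), array([ 1., -0.], dtype=float32))
platen right T -4.2 (array([ 511.6, -318.1], dtype=float32), array([ 1. , -0.1], dtype=float32))
platen far S 7.3 (array([ 530.7, -263.3], dtype=float32), array([1. , 0.1], dtype=float32))
base near S -3.8
```

Create go.py:
```python
import sys,numpy as np
from rig import manip, cams, monitor
s=monitor.sense();R=np.array(s["tool_rot"]);p=np.array(s["tool_pos"]);a=list(map(float,sys.argv[1:]))
y=np.degrees(np.arctan2(R[1,1],R[0,1]));np.set_printoptions(precision=1,suppress=True)
print("t",s["t"],"pos",p,"yang",round(y,2),"tilt",R[:,2].round(4),"F",s["ft_force"],"open",round(s["opening"],1),s["finger_force"],"j",s["joint_positions"].round(2))
if a: print("shift",R.T@(np.array(a[:3])-p), "dist",np.linalg.norm(np.array(a[:3])-p), "rz",round(np.radians(y-a[3]),3) if len(a)>3 else "")
```

```bash
python3 go.py 340 150 330; python3 go.py 429 -288.5 330; python3 go.py 429 -288.5 90
```

```text
t 0.7 pos [262.5 539.6 231.3] yang 64.06 tilt [ 0.  0. -1.] F [ 0.3  0.1 -0. ] open 85.3 0.0 j [ 1.1  0.1  1.2 -0.   1.8 -0.1]
shift [-240.1 -316.4  -98.7] dist 409.2813665250572 rz 
t 0.7 pos [262.5 539.6 231.3] yang 64.06 tilt [ 0.  0. -1.] F [ 0.3  0.1 -0. ] open 85.3 0.0 j [ 1.1  0.1  1.2 -0.   1.8 -0.1]
shift [-512.  -671.8  -98.7] dist 850.3869195500824 rz 
t 0.7 pos [262.5 539.6 231.3] yang 64.06 tilt [ 0.  0. -1.] F [ 0.3  0.1 -0. ] open 85.3 0.0 j [ 1.1  0.1  1.2 -0.   1.8 -0.1]
shift [-512.  -671.8  141.3] dist 856.373614838761 rz
```

Emit:
run_rows(steps="0,-20,-25,-35,0,0,0 | 0,-45,-55,-60,0,0,0 | 0,-70,-85,-80,0,0,0 | 0,-94,-118,-98,0,0,0 | 0,-118,-150,-98,0,0,0 | 0,-142,-184,-98,0,0,0 | 0,-167,-217,-98,0,0,0 | 0,-191,-250,-98,0,0,0 | 0,-215,-283,-98,0,0,0 | 0,-240,-316,-98,0,0,0", squeeze=60)

```text
t: 1.53
tool_pos: [337.7, 158.7, 329.6]
tool_rot: [[-0.9, 0.437, 0.001], [0.437, 0.9, 0.0], [-0.001, 0.001, -1.0]]
ft_force: [0.6, 0.1, 0.1]
opening: 0.0
finger_force: 0.0
```

```bash
python3 go.py 429 -288.5 330
```

```text
t 1.5333 pos [337.7 158.7 329.6] yang 64.1 tilt [ 0.  0. -1.] F [0.6 0.1 0.1] open 0.0 0.0 j [ 0.3 -0.5  1.5 -0.   2.1 -0.8]
shift [-277.4 -362.4   -0.4] dist 456.3894092731999 rz
```

Emit:
run_rows(steps="0,-24,-33,0,0,0,0 | 0,-48,-66,0,0,0,0 | 0,-73,-99,0,0,0,0 | 0,-98,-130,0,0,0,0 | 0,-122,-163,0,0,0,0 | 0,-147,-195,0,0,0,0 | 0,-171,-228,0,0,0,0 | 0,-196,-260,0,0,0,0 | 0,-220,-293,0,0,0,0 | 0,-245,-325,0,0,0,0")

```text
t: 2.37
tool_pos: [415.9, -241.3, 329.6]
tool_rot: [[-0.899, 0.438, 0.001], [0.438, 0.899, -0.001], [-0.001, -0.0, -1.0]]
ft_force: [0.8, 0.7, 0.4]
opening: 0.2
finger_force: 0.0
```

```bash
python3 go.py 429 -288.5 90
```

```text
t 2.3667 pos [ 415.9 -241.3  329.6] yang 64.02 tilt [ 0. -0. -1.] F [0.8 0.7 0.4] open 0.2 0.0 j [-0.6 -0.2  1.3  0.   2.  -1.7]
shift [-32.2 -36.7 239.6] dist 244.56822539889242 rz
```

Emit:
run_rows(steps="0,-28,-30,0,0,0,0 | 0,-28,-30,40,0,0,0 | 0,-28,-30,80,0,0,0 | 0,-28,-30,120,0,0,0 | 0,-28,-30,160,0,0,0 | 0,-28,-30,200,0,0,0 | 0,-28,-30,230,0,0,0 | 0,-28,-30,230,0,0,0 | 0,-28,-30,230,0,0,0")

```text
t: 3.12
tool_pos: [427.4, -277.6, 98.1]
tool_rot: [[-0.899, 0.437, -0.003], [0.437, 0.899, 0.002], [0.004, 0.001, -1.0]]
ft_force: [-0.2, 0.1, 0.8]
opening: 0.0
finger_force: 0.0
```

```bash
python3 go.py 429 -288.5 72;python3 - <<'E'
from h import *
from rig import manip, cams, monitor
T,S=cams.grab_frame("top"),cams.grab_frame("side")
cv2.imwrite("pics/p1.png",np.hstack([crop(T,395,190,50,50,8),crop(S,325,285,50,50,8)]))
E
```

```text
t 3.1167 pos [ 427.4 -277.6   98.1] yang 64.06 tilt [-0.  0. -1.] F [-0.2  0.1  0.8] open 0.0 0.0 j [-0.6 -0.1  1.7  0.   1.6 -1.8]
shift [-6.3 -9.2 26.1] dist 28.38445242352397 rz
```

View pics/p1.png

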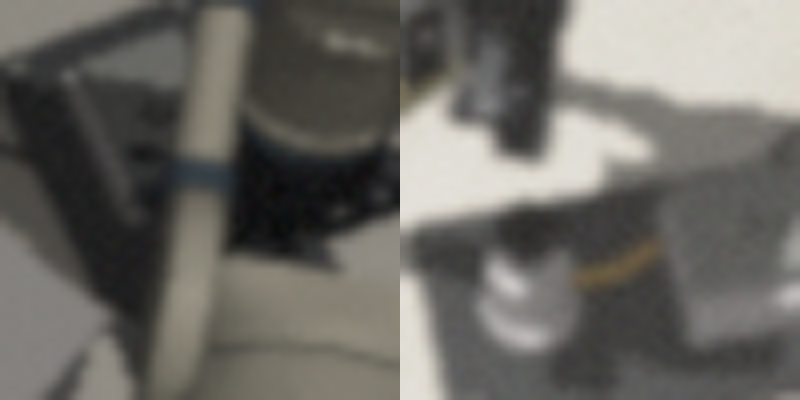

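The side view shows the fingertips at about (315.4,279.3) px, just above the plunger head at about (316,288). The arm hides the jig from the top camera. I'll centre over the head and press.

Run:
```python
from h import *
d=pickle.load(open("f1.pkl","rb"));print(proj(d["side"],np.array([427.4,-277.6,98.1])))
```

```text
[314.15398144 278.67717464]
```

Emit:
run_rows(steps="0,-6,-9,0,0,0,0 | 0,-6,-9,14,0,0,0 | 0,-6,-9,26,0,0,0 | 0,-6,-9,32,0,0,0 | 0,-6,-9,36,0,0,0 | 0,-6,-9,38,0,0,0 | 0,-6,-9,38,0,0,0")

```text
t: 3.8
tool_pos: [430.0, -289.6, 62.3]
tool_rot: [[-0.899, 0.438, 0.001], [0.438, 0.899, -0.002], [-0.001, -0.001, -1.0]]
ft_force: [-2.5, -1.1, 5.2]
opening: 0.2
finger_force: 2.8
```

```bash
python3 go.py 429 -288.5 60
```

```text
t 3.8 pos [ 430.  -289.6   62.3] yang 64.05 tilt [ 0. -0. -1.] F [-2.5 -1.1  5.2] open 0.2 2.770110305536946 j [-0.7 -0.1  1.7 -0.   1.5 -1.8]
shift [1.4 0.5 2.3] dist 2.7502272631456646 rz
```

Emit:
run_rows(steps="0,0,0,3,0,0,0 | 0,0,0,5,0,0,0 | 0,0,0,6,0,0,0 | 0,0,0,6,0,0,0 | 0,0,0,6,0,0,0")

```text
t: 4.22
tool_pos: [430.2, -289.7, 59.9]
tool_rot: [[-0.899, 0.437, 0.002], [0.437, 0.899, -0.003], [-0.003, -0.002, -1.0]]
ft_force: [-8.3, 3.6, 20.2]
opening: 0.1
finger_force: 9.9
```

```bash
python3 go.py
```

```text
t 4.2167 pos [ 430.2 -289.7   59.9] yang 64.06 tilt [ 0. -0. -1.] F [-8.3  3.6 20.2] open 0.1 9.863747872877866 j [-0.7 -0.1  1.7 -0.   1.5 -1.8]
```

The head is on its stop: z is 59.9 and the force is 20 N. I'll lift now and return over the box.

Emit:
run_rows(steps="0,0,0,-20,0,0,0 | 0,0,0,-40,0,0,0 | 0,0,0,-80,0,0,0 | 0,0,0,-120,0,0,0 | 0,0,0,-160,0,0,0 | 0,0,0,-200,0,0,0 | 0,0,0,-240,0,0,0 | 0,0,0,-276,0,0,0 | 0,0,0,-276,0,0,0")

```text
t: 4.97
tool_pos: [430.5, -289.3, 340.8]
tool_rot: [[-0.899, 0.437, 0.011], [0.437, 0.899, -0.008], [-0.013, -0.002, -1.0]]
ft_force: [0.4, -0.6, 2.1]
opening: -0.2
finger_force: 0.0
```

Run:
```python
from rig import manip, cams, monitor
from h import *
f=cams.grab_frame("side");g=f["pixels"].max(2).astype(float)[284:293,310:322];yy,xx=np.mgrid[284:293,310:322];w=np.clip(78-g,0,None);print("plunger blob",(xx*w).sum()/w.sum(),(yy*w).sum()/w.sum())
```

```bash
python3 go.py 340 150 330 110.8;python3 go.py 448 307 330 110.8
```

```text
plunger blob 315.5557011795544 288.6684141546527
t 5.0167 pos [ 430.4 -289.3  337.1] yang 64.08 tilt [ 0. -0. -1.] F [ 0.5  0.1 -0.9] open -0.3 0.0 j [-0.7 -0.1  1.2  0.   2.  -1.8]
shift [273.4 355.5   4. ] dist 448.52168225375357 rz -0.815
t 5.0167 pos [ 430.4 -289.3  337.1] yang 64.08 tilt [ 0. -0. -1.] F [ 0.5  0.1 -0.9] open -0.3 0.0 j [-0.7 -0.1  1.2  0.   2.  -1.8]
shift [244.9 544.    3.9] dist 596.553723321328 rz -0.815
```

Emit:
run_rows(steps="0,16,36,0,0,0,-0.08 | 0,32,72,0,0,0,-0.16 | 0,48,108,0,0,0,-0.24 | 0,64,144,0,0,0,-0.32 | 0,80,180,0,0,0,-0.4 | 0,96,216,0,0,0,-0.48 | 0,113,252,0,0,0,-0.56 | 0,130,288,0,0,0,-0.64 | 0,146,324,0,0,0,-0.72 | 0,162,360,0,0,0,-0.815")

```text
t: 5.85
tool_pos: [440.8, 107.7, 330.1]
tool_rot: [[-0.934, -0.358, -0.002], [-0.358, 0.934, -0.0], [0.002, 0.0, -1.0]]
ft_force: [0.4, -0.1, -0.0]
opening: -0.1
finger_force: 0.0
```

```bash
python3 go.py 448 307 330 110.8
```

```text
t 5.85 pos [440.8 107.7 330.1] yang 110.99 tilt [-0. -0. -1.] F [ 0.4 -0.1 -0. ] open -0.1 0.0 j [ 0.2 -0.2  1.4  0.   2.  -1.8]
shift [-78.1 183.5   0.1] dist 199.45057609400996 rz 0.003
```

Emit:
run_rows(steps="0,-15,37,0,0,0,0 | 0,-31,74,0,0,0,0 | 85,-47,111,0,0,0,0 | 85,-62,147,0,0,0,0 | 85,-77,182,0,0,0,0 | 85,-77,182,40,0,0,0 | 85,-77,182,80,0,0,0 | 85,-77,182,120,0,0,0 | 85,-77,182,160,0,0,0 | 85,-77,182,200,0,0,0")

```text
t: 6.68
tool_pos: [448.0, 302.9, 127.8]
tool_rot: [[-0.935, -0.355, -0.002], [-0.355, 0.935, -0.001], [0.002, -0.0, -1.0]]
ft_force: [1.1, 0.4, 0.0]
opening: 85.0
finger_force: 0.0
```

Emit:
run_rows(steps="85,0,0,0,0,0,0 | 85,0,0,0,0,0,0")

```text
t: 6.85
tool_pos: [447.1, 302.1, 127.9]
tool_rot: [[-0.935, -0.354, -0.007], [-0.354, 0.935, -0.004], [0.008, -0.001, -1.0]]
ft_force: [0.3, 0.2, 0.7]
opening: 84.6
finger_force: 0.0
```

```bash
python3 go.py 448 307 80 110.8
```

Run:
```python
from rig import manip, cams, monitor
from h import *
T,S=cams.grab_frame("top"),cams.grab_frame("side")
pickle.dump({"top":T,"side":S},open("f2.pkl","wb"))
cv2.imwrite("pics/g1.png",np.hstack([crop(T,248,262,80,80,5),crop(S,282,160,80,80,5)]))
```

```text
t 6.85 pos [447.1 302.1 127.9] yang 110.76 tilt [-0. -0. -1.] F [0.3 0.2 0.7] open 84.6 0.0 j [ 0.5 -0.1  1.6  0.   1.6 -1.4]
shift [-3.   4.4 47.9] dist 48.211886708249324 rz -0.001
```

View pics/g1.png

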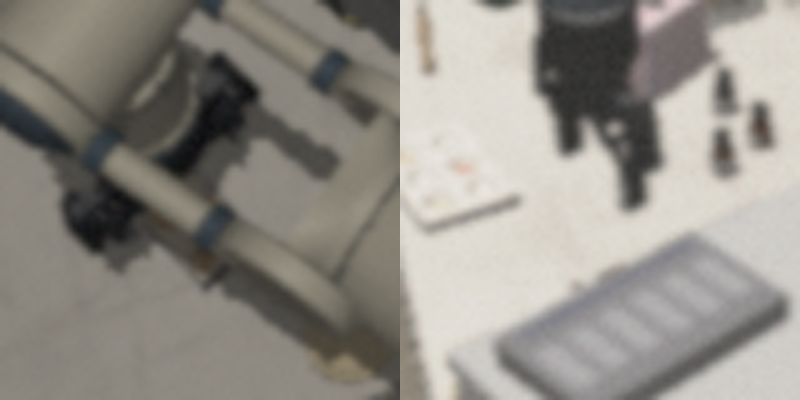

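The picture shows the open fingers straddling the plate, and only the box is visible below them in the side view. Before descending I'll check that the tray and vials are clear.

Run:
```python
from h import *
d=pickle.load(open("f0.pkl","rb"));T=d["top"]
for p in((278,289),(227,211),(158,259),(185,255)):print(p,onz(T,*p,5))
```

```text
(278, 289) [335.26914501 241.19450342   5.        ]
(227, 211) [678.58393241 293.84390933   5.        ]
(158, 259) [615.8388368  580.97372685   5.        ]
(185, 255) [588.34208809 489.82066791   5.        ]
```

Emit:
run_rows(steps="80,-3,4,30,0,0,0 | 80,-3,4,60,0,0,0 | 80,-3,4,90,0,0,0 | 80,-3,4,110,0,0,0 | 80,-3,4,120,0,0,0 | 80,-3,4,124,0,0,0 | 80,-3,4,126,0,0,0 | 80,-3,4,126,0,0,0")

```text
t: 7.62
tool_pos: [451.9, 308.8, 7.8]
tool_rot: [[-0.935, -0.354, 0.003], [-0.354, 0.935, 0.002], [-0.004, 0.001, -1.0]]
ft_force: [0.0, 1.2, -0.2]
opening: 80.1
finger_force: 0.0
```

```bash
python3 go.py 448 307 1 110.8
```

```text
t 7.6167 pos [451.9 308.8   7.8] yang 110.75 tilt [ 0.  0. -1.] F [ 0.   1.2 -0.2] open 80.1 0.0 j [ 0.5  0.   1.7 -0.   1.4 -1.4]
shift [ 4.3 -0.3  6.7] dist 8.017428385468154 rz -0.001
```

Emit:
run_rows(steps="80,4,0,3,0,0,0 | 80,4,0,6,0,0,0 | 80,4,0,6,0,0,0 | 65,4,0,6,0,0,0 | 58,4,0,6,0,0,0 | 40,4,0,6,0,0,0 | 40,4,0,6,0,0,0 | 40,4,0,6,0,0,0 | 40,4,0,6,0,0,0", squeeze=40)

```text
t: 8.37
tool_pos: [447.2, 306.6, -0.1]
tool_rot: [[-0.935, -0.354, 0.001], [-0.354, 0.935, 0.0], [-0.001, -0.0, -1.0]]
ft_force: [-0.6, -1.1, 4.8]
opening: 51.1
finger_force: 43.4
```

```bash
python3 go.py 448 307 1 110.8
```

```text
t 8.3667 pos [447.2 306.6  -0.1] yang 110.75 tilt [ 0.  0. -1.] F [-0.6 -1.1  4.8] open 51.1 43.36423873901367 j [ 0.5  0.   1.7 -0.   1.4 -1.4]
shift [-0.9  0.1 -1.1] dist 1.3973361190183624 rz -0.001
```

The grip is at 51.1 mm on the 52 mm slab. I'll lift it and then look.

Emit:
run_rows(steps="40,0,0,0,0,0,0 | 40,0,0,-20,0,0,0 | 40,0,0,-60,0,0,0 | 40,0,0,-100,0,0,0 | 40,0,0,-140,0,0,0 | 40,0,0,-180,0,0,0 | 40,0,0,-220,0,0,0 | 40,0,0,-260,0,0,0 | 40,0,0,-300,0,0,0 | 40,0,0,-335,0,0,0", squeeze=100)

```text
t: 9.2
tool_pos: [446.4, 306.5, 336.0]
tool_rot: [[-0.935, -0.355, -0.0], [-0.355, 0.935, 0.0], [0.0, 0.0, -1.0]]
ft_force: [1.1, 1.2, -1.9]
opening: 50.1
finger_force: 104.8
```

Emit:
run_rows(steps="40,0,0,0,0,0,0 | 40,0,0,0,0,0,0 | 40,0,0,0,0,0,0")

```text
t: 9.45
tool_pos: [446.7, 306.6, 332.3]
tool_rot: [[-0.935, -0.354, -0.002], [-0.354, 0.935, -0.001], [0.003, -0.0, -1.0]]
ft_force: [-0.9, 0.7, -3.3]
opening: 49.7
finger_force: 104.9
```

```bash
python3 go.py 448 307 1 110.8
```

Run:
```python
from rig import manip, cams, monitor
from h import *
s=monitor.sense();T,S=cams.grab_frame("top"),cams.grab_frame("side")
q=proj(T,s["tool_pos"]),proj(S,s["tool_pos"]);print(q)
pickle.dump({"top":T,"side":S,"p":s["tool_pos"]},open("f3.pkl","wb"))
cv2.imwrite("pics/l1.png",np.hstack([crop(T,*q[0],50,50,8),crop(S,*q[1],50,50,8)]))
```

```text
t 9.45 pos [446.7 306.6 332.3] yang 110.76 tilt [-0. -0. -1.] F [-0.9  0.7 -3.3] open 49.7 104.86408118158579 j [ 0.5 -0.   1.2  0.   2.  -1.4]
shift [ -2.2   0.  331.3] dist 331.27973704995304 rz -0.001
(array([233.13914285, 241.90550864]), array([277.19078094, 113.21614638]))
```

View pics/l1.png

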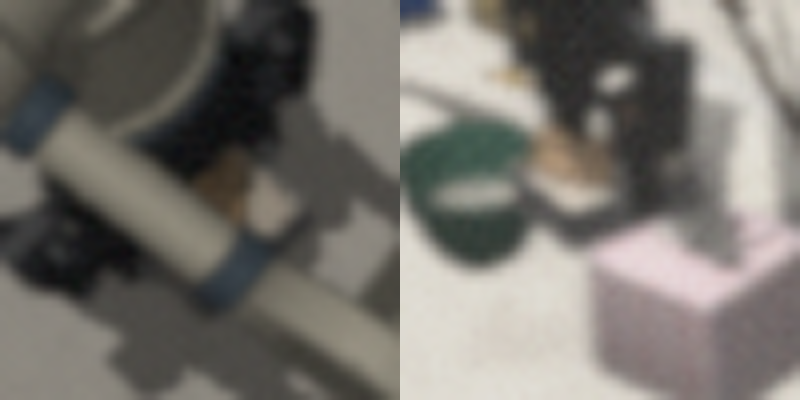

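The plate is held level: in the side crop its stone cast and dark slab sit between the fingers, with the slab edge running (525,190) to (590,245) in the crop. I'll carry it over the box.

```bash
python3 go.py 524 -292.5 332 87; python3 -c "
import numpy as np
R=np.array([[-.935,-.354],[-.354,.935]]);print(R.T@[77.3,-599]/15*1)"
```

```text
t 9.55 pos [446.4 306.4 331.1] yang 110.76 tilt [-0. -0. -1.] F [-0.5  0.2 -1.7] open 49.7 104.84305495396256 j [ 0.5 -0.   1.2  0.   2.  -1.4]
shift [ 139.7 -587.5    0.3] dist 603.8609725735062 rz 0.415
[  9.31803333 -39.16194667]
```

Emit:
run_rows(steps="40,4,-17,0,0,0,0.02 | 40,12,-51,0,0,0,0.06 | 40,21,-89,0,0,0,0.1 | 40,30,-127,0,0,0,0.14 | 40,39,-165,0,0,0,0.18 | 40,48,-203,0,0,0,0.22 | 40,57,-241,0,0,0,0.26 | 40,66,-279,0,0,0,0.3 | 40,75,-317,0,0,0,0.34 | 40,84,-353,0,0,0,0.38")

```text
t: 10.38
tool_pos: [492.7, -55.4, 331.9]
tool_rot: [[-1.0, 0.02, -0.004], [0.02, 1.0, 0.001], [0.004, 0.001, -1.0]]
ft_force: [1.0, 0.4, -2.2]
opening: 50.0
finger_force: 104.6
```

```bash
python3 go.py 524 -292.5 332 87
```

```text
t 10.3833 pos [492.7 -55.4 331.9] yang 88.85 tilt [-0.  0. -1.] F [ 1.   0.4 -2.2] open 50.0 104.64363260194659 j [-0.2 -0.1  1.3 -0.   2.  -1.7]
shift [ -36.  -236.5   -0.3] dist 239.20054584235515 rz 0.032
```

Emit:
run_rows(steps="40,-6,-38,0,0,0,0.03 | 40,-12,-76,0,0,0,0.03 | 40,-18,-114,0,0,0,0.03 | 40,-24,-152,0,0,0,0.03 | 40,-30,-190,0,0,0,0.03 | 40,-34,-220,0,0,0,0.03 | 40,-36,-234,0,0,0,0.03 | 40,-36,-234,40,0,0,0.03 | 40,-36,-234,80,0,0,0.03 | 40,-36,-234,120,0,0,0.03")

```text
t: 11.22
tool_pos: [524.7, -287.8, 211.4]
tool_rot: [[-0.999, 0.048, -0.001], [0.048, 0.999, 0.001], [0.001, 0.001, -1.0]]
ft_force: [0.9, 0.4, -3.2]
opening: 49.9
finger_force: 104.9
```

Emit:
run_rows(steps="40,0,0,40,0,0,0 | 40,0,0,80,0,0,0 | 40,0,0,110,0,0,0 | 40,0,0,120,0,0,0 | 40,0,0,120,0,0,0 | 40,0,0,120,0,0,0")

```text
t: 11.72
tool_pos: [525.2, -287.6, 94.7]
tool_rot: [[-0.999, 0.047, -0.0], [0.047, 0.999, 0.0], [0.0, 0.0, -1.0]]
ft_force: [-0.2, -0.0, -2.0]
opening: 49.8
finger_force: 104.6
```

```bash
python3 go.py 524 -292.5 60 87
```

Run:
```python
from rig import manip, cams, monitor
from h import *
s=monitor.sense();T,S=cams.grab_frame("top"),cams.grab_frame("side")
q=proj(T,s["tool_pos"]),proj(S,s["tool_pos"]);print(q)
pickle.dump({"top":T,"side":S,"p":s["tool_pos"]},open("f4.pkl","wb"))
cv2.imwrite("pics/j1.png",np.hstack([crop(T,*q[0],50,50,8),crop(S,*q[1],50,50,8)]))
```

```text
t 11.7167 pos [ 525.2 -287.6   94.7] yang 87.28 tilt [-0.  0. -1.] F [-0.2 -0.  -2. ] open 49.8 104.64974004775286 j [-0.6  0.1  1.5  0.   1.6 -2.1]
shift [ 0.9 -4.9 34.7] dist 35.057697190362624 rz 0.005
(array([389.72457065, 172.8349762 ]), array([346.01602096, 274.96446658]))
```

View pics/j1.png

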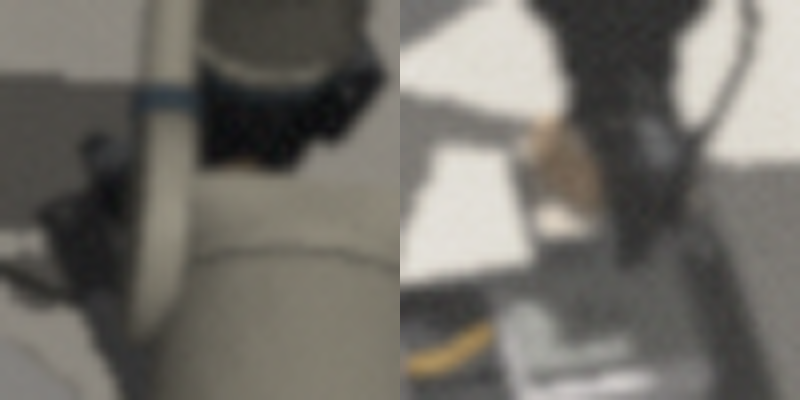

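The side view shows the plate over the jig, with the slab's near-left edge at about (337,280) px and the platen below it. I'll compare the slab's near-face edges with where they should be, using row profiles.

Run:
```python
from meas import *
d=pickle.load(open("f4.pkl","rb"));S=d["side"];p=np.array(d["p"])
from scipy.spatial.transform import Rotation as Ro
a=np.radians(-2.7);ux=np.array([np.cos(a),np.sin(a),0]);uy=np.array([-ux[1],ux[0],0])
for z in(0,20):
  for x in(-34,34):
    for y in(-26,26):print(z,x,y,proj(S,p+x*ux+y*uy+[0,0,z]))
print(np.arange(328,366));
for r in range(270,294):print(r,S["pixels"][r,328:366].max(1))
```

```text
0 -34 -26 [337.3 283.6]
0 -34 26 [333.2 270.5]
0 34 -26 [359.1 279.5]
0 34 26 [354.5 266.6]
20 -34 -26 [337.3 279.4]
20 -34 26 [333.2 266.3]
20 34 -26 [359.4 275.3]
20 34 26 [354.7 262.4]
[328 329 330 331 332 333 334 335 336 337 338 339 340 341 342 343 344 345 346 347 348 349 350 351 352 353 354 355 356 357 358 359 360 361 362 363 364 365]
270 [225 224 225 226 224 214 177 132 111 110 110 109 114 115 116 114 110  94  72  59  59  58  59  61  66  71  71  64  60  76  95 107 122 126 135 140 135 132]
271 [225 224 224 226 224 216 183 135 107 108 111 111 115 112 114 120 113  97  73  59  53  53  54  56  62  61  63  54  65  75  92 105 115 120 122 125 122 125]
272 [227 226 226 225 225 221 198 151 109 106 113 111 113 115 117 119 112 101  75  61  58  52  54  54  56  60  55  58  64  83 100 109 118 119 120 122 123 124]
273 [225 227 226 226 227 224 207 166 120 109 117 121 122 116 115 117 112 100  77  63  54  55  52  51  54  56  52  54  68  94 102 106 115 120 119 124 124 120]
274 [227 225 227 226 225 225 215 179 131 121 138 152 152 142 125 118 108  98  81  62  53  53  54  51  52  55  47  54  68  90 1
[... 2333 characters left out ...]
 91  95  90  95  96  93  94  96  86  78  71  67  67  62  69  82  99]
290 [ 96 113 133 142 137 143 162 163 163 166 164 155 131 111  96  95  95 100  99 104 106 106  97  95  97  94  95  94  94  90  78  74  65  64  63  64  77  97]
291 [134 153 154 144 127 140 166 172 163 163 166 156 137 119 108 107 112 118 122 128 131 117 106  97  94  94  98  94  98  95  87  76  71  65  65  68  71  86]
292 [155 153 142 121 112 134 168 174 165 168 167 161 149 142 131 132 142 150 149 146 145 128 111  98  97  94  96  96  98  98  89  80  67  63  64  65  68  80]
293 [149 133 112  99  98 122 158 173 169 166 168 163 162 156 153 147 149 151 151 144 138 125 112 102  99 102 102 106 105 105 100  88  72  68  66  68  66  75]
```

The slab's edge falls within 0.3 px of where it should be, so the hole is within about 1 mm of the TCP. I'll aim the TCP at (523.5, -293) and lower it to just above the pin.

Emit:
run_rows(steps="40,1.5,-5.5,10,0,0,0 | 40,1.5,-5.5,25,0,0,0 | 40,1.5,-5.5,35,0,0,0 | 40,1.5,-5.5,35,0,0,0 | 40,1.5,-5.5,35,0,0,0 | 40,1.5,-5.5,35,0,0,0")

```text
t: 12.32
tool_pos: [523.7, -293.6, 60.1]
tool_rot: [[-0.999, 0.048, 0.001], [0.048, 0.999, -0.001], [-0.001, -0.001, -1.0]]
ft_force: [-0.1, 0.3, -2.1]
opening: 49.9
finger_force: 104.8
```

```bash
python3 go.py 523.5 -293 50 87.2
```

```text
t 12.3167 pos [ 523.7 -293.6   60.1] yang 87.26 tilt [ 0. -0. -1.] F [-0.1  0.3 -2.1] open 49.9 104.81957109645009 j [-0.6  0.1  1.5  0.   1.5 -2.1]
shift [ 0.2  0.6 10.1] dist 10.126493578280336 rz 0.001
```

Emit:
run_rows(steps="40,0,0,3,0,0,0 | 40,0,0,5,0,0,0 | 40,0,0,7,0,0,0 | 40,0,0,9,0,0,0 | 40,0,0,9,0,0,0 | 40,0,0,9,0,0,0")

```text
t: 12.82
tool_pos: [523.2, -293.3, 50.0]
tool_rot: [[-0.999, 0.048, -0.0], [0.048, 0.999, 0.0], [0.0, 0.0, -1.0]]
ft_force: [0.3, 0.1, -2.9]
opening: 50.1
finger_force: 104.8
```

```bash
python3 go.py 523.5 -293 50 87.2
```

```text
t 12.8167 pos [ 523.2 -293.3   50. ] yang 87.26 tilt [-0.  0. -1.] F [ 0.3  0.1 -2.9] open 50.1 104.82049483805895 j [-0.6  0.1  1.5  0.   1.5 -2.1]
shift [-0.3  0.3  0. ] dist 0.38230468467059325 rz 0.001
```

At z = 50 there is no contact force, so the pin should be in the hole. I'll go on down.

Emit:
run_rows(steps="40,0,0,2,0,0,0 | 40,0,0,4,0,0,0 | 40,0,0,5,0,0,0 | 40,0,0,5,0,0,0 | 40,0,0,5,0,0,0")

```text
t: 13.23
tool_pos: [523.4, -293.4, 45.4]
tool_rot: [[-0.999, 0.048, 0.0], [0.048, 0.999, -0.0], [-0.0, -0.0, -1.0]]
ft_force: [-0.6, 0.0, -0.1]
opening: 49.9
finger_force: 105.0
```

```bash
python3 go.py 523.5 -293 50 87.2
```

```text
t 13.2333 pos [ 523.4 -293.4   45.4] yang 87.26 tilt [ 0. -0. -1.] F [-0.6  0.  -0.1] open 49.9 104.97542286291718 j [-0.6  0.1  1.5 -0.   1.5 -2.1]
shift [-0.1  0.4 -4.6] dist 4.617831144517468 rz 0.001
```

Emit:
run_rows(steps="40,0,0,2,0,0,0 | 40,0,0,4,0,0,0 | 40,0,0,6,0,0,0 | 40,0,0,8,0,0,0 | 40,0,0,9,0,0,0 | 40,0,0,9,0,0,0 | 40,0,0,9,0,0,0", squeeze=120)

```text
t: 13.82
tool_pos: [523.5, -293.5, 40.5]
tool_rot: [[-0.999, 0.048, 0.001], [0.048, 0.999, -0.001], [-0.002, -0.001, -1.0]]
ft_force: [-9.7, 6.3, 19.4]
opening: 49.3
finger_force: 131.5
```

```bash
python3 go.py 523.5 -293 50 87.2
```

```text
t 13.8167 pos [ 523.5 -293.5   40.5] yang 87.26 tilt [ 0. -0. -1.] F [-9.7  6.3 19.4] open 49.3 131.5156739318627 j [-0.6  0.1  1.5 -0.   1.5 -2.1]
shift [ 0.   0.5 -9.5] dist 9.543529169692851 rz 0.001
```

Emit:
run_rows(steps="40,0,0,0,0,0,0 | 40,0,0,1,0,0,0 | 40,0,0,1,0,0,0 | 40,0,0,1,0,0,0 | 40,0,0,1,0,0,0 | 40,0,0,1,0,0,0")

```text
t: 14.32
tool_pos: [523.6, -293.5, 40.4]
tool_rot: [[-0.999, 0.048, 0.002], [0.048, 0.999, -0.001], [-0.002, -0.001, -1.0]]
ft_force: [-11.5, 7.5, 23.0]
opening: 49.2
finger_force: 132.0
```

```bash
python3 go.py
```

Run:
```python
from rig import manip, cams, monitor
from h import *
S=cams.grab_frame("side");cv2.imwrite("pics/e1.png",crop(S,338,285,80,60,8))
```

```text
t 14.3167 pos [ 523.6 -293.5   40.4] yang 87.27 tilt [ 0. -0. -1.] F [-11.5   7.5  23. ] open 49.2 132.0136445184471 j [-0.6  0.1  1.5 -0.   1.5 -2.1]
```

View pics/e1.png

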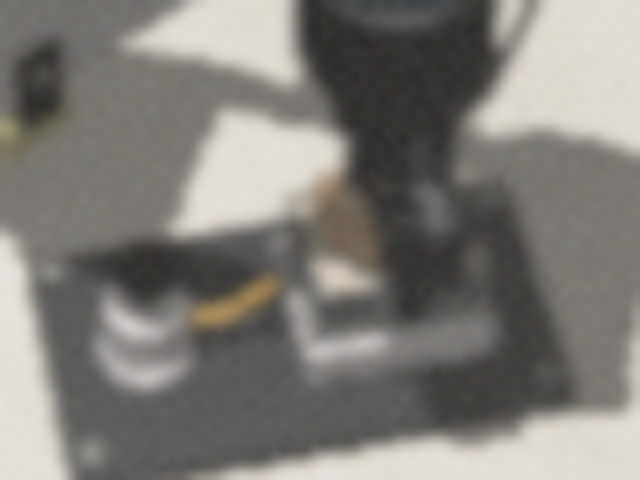

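The picture shows the plate seated square on the platen at about (342,287) px, held by the gripper. The plunger is up at about (317,289). I'm handing in.

```bash
python3 -c "
from rig import manip, cams, monitor;print(manip.finish_job())"
```

```text
the job is handed in; nothing more can be done
None
```

I pressed the plunger to its stop and it came back up, then slid the plate onto the pin and pressed it home with the gripper still holding it (TCP moved 4.9 mm from first platen contact, about 23 N); I handed it in at about 14.4 s and got no verdict back.

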